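Index the magnifier arm onto the next fuse

ROBOT

A 6-joint arm with a two-finger parallel gripper is mounted at the origin on the work surface. World frame = base frame: x ahead of the robot, y to its left, z up, the work surface at z = 0. Lengths are in m, angles in rad, forces in N, time in s.
With the tool pointing down it reaches from about 0.375 to 0.975 m from the base axis. Payload 3.8 kg.
Tool frame: the origin (TCP) lies at the very end of the fingers, on their centre line; the grasp point (between the pads) lies 19 mm behind it (hold_point_z is the distance from the TCP to the grasp point, in m); z points along the fingers, y is the line along which they close (so a half turn about z gives the same grasp; the last joint's range is limited). The gripper opens to 88 mm and grips with 3 to 60 N. Pads are 18 mm wide; open, the fingers measure 123 mm over their backs; the gripper's body (75 mm by 187 mm) begins 45 mm behind the grasp point.
Start: joints at [-1.332, 0.264, 1.604, -0, 1.274, -0.037], TCP at [0.184, -0.649, 0.201] pointing down, gripper open.
Joint ranges: [-2.63, 2.63], [-0.94, 2.18], [0.31, 2.57], [-1.31, 4.45], [0, 2.66], [-2.55, 2.55]. Speed limits (rad/s): [2.57, 2.57, 3.14, 3.14, 3.14, 3.14].

INTERFACE

Orientations are given as a rotation vector (axis times angle).
In Python, from rig import * gives the robot as it stands. The module is installed in compiled form; this text tells all that it offers.
- The arm moves only by the tool send_rows, never from a script. Its argument "commands" is a list of rows, each a list of 7 numbers: the shift along the world's x, y, z in units of 400 mm (1.0 is 400 mm), then the turn, a rotation vector about the world's x, y, z in units of 90 degrees (1.0 is 90 degrees), then the opening, from 0 (shut) to 1 (fully open). In form: [[tx, ty, tz, wx, wy, wz, gripper], ...]. A call has 1 to 8 rows; each row is the pose to reach, as a shift and turn from the pose commanded when the call began; what a row does not reach only later rows make up. A row lasts 1/12 s, in which the tool goes at most 41.7 mm and 7.16 degrees, less where a joint would pass 70% of its speed; a pose out of reach is approached as far as the arm can. A call with a number of a shift or a turn outside -1 to 1 is refused whole. A call with a gripper value outside its range is refused whole. The fingers move at their own pace and stop on an object; "newtons" is the grip in N (left out, the last holds). Time passes only in rows, so rows that repeat a pose let the fingers close. It gives the time, the measured TCP pose, the force, the opening and the grip force at its end, in the units of the state.
- sense(): the state, without advancing time (a new reading comes with each control period).
- get_image(name): name is "scene" or "top" or "wrist"; returns the picture (480x640x3 uint8, red, green, blue); there is no depth.
- calibration(name): a dict with "camera_matrix" (3x3 intrinsics, pixels), "position" and "orientation" of the camera in the world; the wrist camera has in their place "T_tool_cam" (4x4, takes a point from camera to tool coordinates, whose origin is the TCP and whose axes are the flange's). Camera axes: x right, y up, looking along -z (the intrinsics and any distortion apply to the point x, -y, -z); pixel columns grow to the right and rows downward; lengths in m; the calibration is good to about 2 mm. A picture is of the moment at which its call begins: read the wrist's pose just before it. calibration takes no time and is no camera call.
- sign_off(): hands the job in; it is judged then, once.
The state is a dict: "time": time; "qpos": joint angles; "joint_velocities": joint speeds; "joint_efforts": joint torques, N m; "position": TCP position; "orientation": TCP orientation; "wrist_force": force on the tool from outside, world axes, zero at the start; "torque": the same for the moment, N m; "width": finger opening in m; "grasp_force": force on a finger pad.
Only numpy, scipy, OpenCV 4.12 (cv2) and the standard library are available. Lean on these libraries where they do the work, as an engineer would, in place of code of your own. Each camera call takes 0.05 s, during which the arm holds its last target. There are 200 camera calls.

TASK

Bring the magnifier over the white cartridge fuse that stands one hole to the side: hook a fingertip through the pull ring from inside, lift the spring index pin, swing the arm that one hole, and let the pin drop fully home there. Do not pinch the ring or touch its outer band while the pin is up, do not swing past the next hole on either side, and leave the fuse, the slug and everything else on the bench where they stand.

Things in the scene. Friction and masses are not known exactly. Their poses are not given: they have to be found in the camera images.
- ring (a point): Centre of the steel pull ring on the index pin: 8 mm round bar, 48 mm inside diameter, a band 11 mm wide round its outside (68 mm over it). It leans 40 degrees, top towards the pivot: its hole faces up and back to the robot, its axis runs down at 40 degrees below level towards the pivot. Centre 160 mm from the pivot axis, 128 mm above the table with the pin home. It only rises, never swivels.
- pivot (a point): Point on the vertical axis of the swing arm, 128 mm above the table, in the air, level with the lowered ring's centre. It lies beyond the ring as seen from the robot: a finger slanting 40 to 65 degrees down and towards the pivot goes through the ring. Behind and below the ring are only the arm (top at 78 mm) and the pin's 22 mm housing (to 94 mm).
- lens (a point): Centre of the magnifying lens (a clear disc in a round black frame, 62 mm across, 73 mm above the table) in the swing arm, 110 mm horizontally from the pivot, on the line from pivot to ring.
- swing_arm (a joint): Angle of the arm (rad), 0 at the start, positive counter-clockwise from above (the ring, on the robot's side of the pivot, then moves to the robot's right, -y). Holes 180 mm from the axis at -0.72, -0.36, 0, 0.36 and 0.72 (65 mm apart); it starts pinned at 0, with about 0.007 rad of play. Hinge friction of 0.12 N m keeps the freed arm where it is left.
- index_pin (a joint): Height of the 10 mm round-ended pin (m): 0 fully home in a hole, 0.012 with its tip on the rail between holes, at most 0.018. A spring holds it down with 3 N at 0 and 5.7 N at 0.018, its weight adds 1 N. Above 0.012 it is clear and the arm swings freely; let down within about 5 mm of a hole it drops in by itself.
- ring_rim: The flat band around the outside of the pull ring, which is touched by anyone who pinches the ring but not by a fingertip hooked inside it. Its origin is of no use.
- stand: The fixed inspection stand: dark steel plate 250 x 320 x 12 mm, a grey arc rail (34 mm wide, top at 55 mm) with the five index holes on the robot's side, and five black nests 34 mm square, 24 mm high, 110 mm from the pivot axis, each in line with a hole. Origin on the pivot axis at table height; its -x axis points to the middle hole.
- fuse: Cartridge fuse, 20 mm across, 38 mm tall, white ceramic with a metal foot and an 11 mm metal contact in its white top, standing loosely upright in an 8 mm deep nest next to the one under the lens, on one side or the other. Origin at the centre of its underside, 16 mm above the table; its top at 54 mm is below the arm's sweep (66 mm).
- slug: A plain steel slug, 20 mm across and only 14 mm tall, standing in the nest on the other side of the lens from the fuse. Origin at the centre of its underside.
- fuse_case: Bystander: flat clear case of glass fuses, 75 x 135 x 18 mm, loose; origin at the centre of its underside.
- amber_box: Bystander: amber box of blade fuses, 36 x 55 x 20 mm, loose beside the stand; origin at the centre of its underside.
- clear_box: Bystander: clear box of blade fuses, 42 x 55 x 22 mm, loose; origin at the centre of its underside.
- jar: Bystander: glass jar with a white cap, 70 mm across, 85 mm tall, loose beside the stand; origin at the centre of its underside.
- screwdriver: Bystander: screwdriver 170 mm long, lying loose.
- collar: Bystander: steel shaft collar, 32 mm across, 12 mm high, lying loose; origin at the centre of its underside.

How it is judged:
By the outcome, as a careful person would: the job done as asked, in the order asked, and still so for the second after the job is handed in, with the robot touching nothing.
It also fails if it takes over 48 s, if anything falls off the work surface, if the arm or the gripper's body presses on something with over 40 N, if the wrist force passes 120 N, or if a joint passes its speed limit or range.

## Working session

There is one attempt and no reset: what is moved stays moved. The work goes in short steps, Python scripts to look and compute and a tool call to move; the robot and the scene stay as the last step left them, time stands still between calls to the robot, and variables do not carry over. Pictures are saved under pics/ and viewed, at most 10 in all, crops included, and the job is handed in when it is done.

Besides the shell and the picture viewer there is one more tool, called after "Emit:" in YAML: its name, and indented under it one key for each argument. send_rows: Moves the arm, as the interface text tells. Shifts and turns lie within -1 to 1; 1 stands for 400 mm of shift or 90 degrees of turn. Its arguments: {"type":"object","properties":{"commands":{"type":"array"},"newtons":{"type":"number"}},"required":["commands"]}

```bash
mkdir -p pics
cat > h.py <<'E'
from rig import *
import numpy as np, cv2
from scipy.spatial.transform import Rotation as R
def snap(n,f):
    im=get_image(n); cv2.imwrite('pics/'+f,im[:,:,::-1]); return im
def rot(o):
    o=np.array(o,float)
    if o.shape==(3,3): return o
    return R.from_rotvec(o).as_matrix() if o.size==3 else R.from_quat(o).as_matrix()
def ray(n,u,v):
    c=calibration(n); K=np.array(c['camera_matrix']); d=np.linalg.inv(K)@[u,v,1]
    return np.array(c['position']), rot(c['orientation'])@(d*[1,-1,-1])
def onz(n,u,v,z):
    p,d=ray(n,u,v); return p+d*(z-p[2])/d[2]
def proj(n,P):
    c=calibration(n); q=rot(c['orientation']).T@(np.array(P)-c['position']); q=q*[1,-1,-1]
    k=np.array(c['camera_matrix'])@q; return k[:2]/k[2]
E
python3 - <<'E'
from h import *
snap('top','top0.png');snap('scene','scene0.png')
for n in('top','scene','wrist'):print(calibration(n))
print(sense())
E
```

```text
{'camera_matrix': array([[533.16124981,   0.        , 325.6279251 ],
       [  0.        , 533.16124981, 238.30076633],
       [  0.        ,   0.        ,   1.        ]]), 'position': array([0.43148247, 0.0070389 , 1.13135058]), 'orientation': array([ 0.07772363, -0.10300777, -1.56475965])}
{'camera_matrix': array([[457.44237944,   0.        , 319.4715726 ],
       [  0.        , 457.44237944, 246.70820011],
       [  0.        ,   0.        ,   1.        ]]), 'position': array([1.15683098, 0.51322212, 0.61495791]), 'orientation': array([0.49785917, 1.09134651, 2.01703603])}
{'camera_matrix': array([[363.18426962,   0.        , 321.09677005],
       [  0.        , 363.18426962, 238.22692149],
       [  0.        ,   0.        ,   1.        ]]), 'T_tool_cam': array([[ 6.92345274e-04,  9.51091058e-01,  3.08909891e-01,
         7.94216449e-02],
       [ 9.99999007e-01, -1.03759284e-03,  9.53354666e-04,
         1.13536013e-03],
       [ 1.22724979e-03,  3.08908924e-01, -9.51090832e-01,
        -1.83060419e-01],
       [ 0.00000000e+00,  0.00000000e+00,  0.00000000e+00,
         1.00000000e+00]])}
{'time': 0.1, 'qpos': array([-1.33194753e+00,  2.64677660e-01,  1.60525148e+00,  1.10296917e-05,
        1.27371492e+00, -3.68961790e-02]), 'joint_velocities': array([ 0.00054281, -0.00193778, -0.00350172, -0.00238724, -0.00021921,
       -0.00076542]), 'joint_efforts': array([ 1.08327880e-03, -5.03619504e+01, -3.58070326e+01,  7.31770811e-02,
        2.33335159e-02, -5.25606242e-05]), 'position': array([ 0.18360901, -0.64878593,  0.19970512]), 'orientation': array([-3.10975898e+00, -4.31482574e-01,  3.08149655e-04]), 'wrist_force': array([-0.35214821, -0.90730845, -0.78345953]), 'torque': array([0.07112341, 0.0232241 , 0.00632054]), 'grasp_force': 0.0, 'width': 0.08821690744163034}
```

View pics/top0.png

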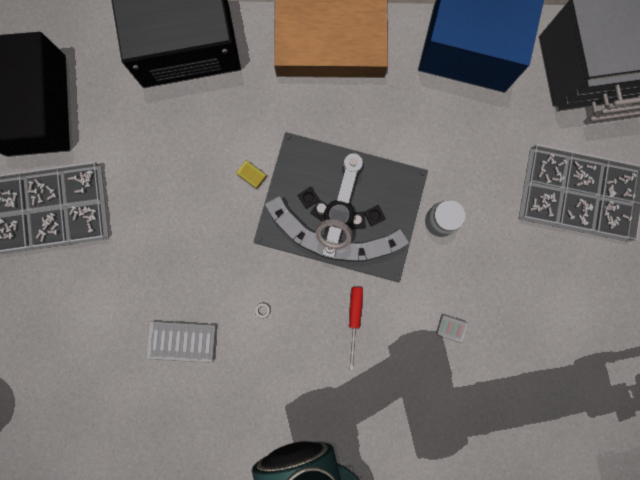

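View pics/scene0.png

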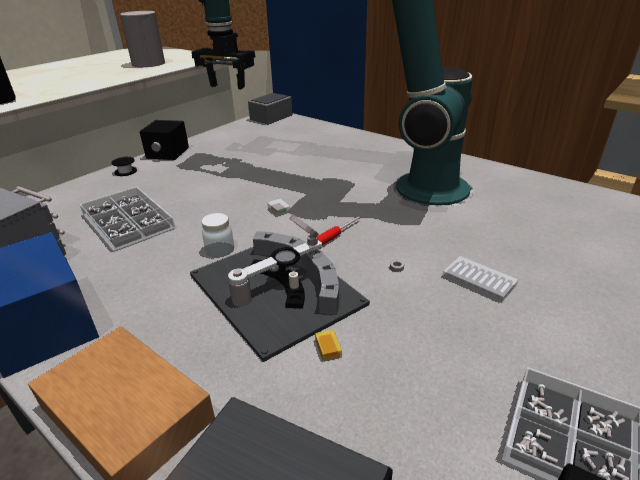

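Run:
```python
from h import *
a=cv2.imread('pics/top0.png')[130:285,250:430];b=cv2.imread('pics/scene0.png')[200:350,190:370]
a=cv2.resize(a,(540,465),interpolation=2);
cv2.imwrite('pics/c.png',cv2.resize(a,(720,600) if 0 else (690,594),interpolation=2))
cv2.imwrite('pics/d.png',cv2.resize(b,(720,600),interpolation=2))
piv=onz('top',353.5,161,.09)
print(piv)
for u,v,z in((334,235,.128),(321,208,.054),(357,219,.054),(357,219,.03),(321,208,.03)):
  p=onz('top',u,v,z);d=p-piv;print(u,v,z,p,np.hypot(d[0],d[1]),np.arctan2(d[1],d[0]), 'scene',proj('scene',p))
```

```text
[ 0.70800021 -0.06486659  0.09      ]
334 235 0.128 [ 0.55394003 -0.02481638  0.128     ] 0.15918089456389192 2.8872576827048437 scene [303.18212671 225.82382885]
321 208 0.054 [ 6.18527225e-01 -4.60867788e-04  5.40000000e-02] 0.11024296420755357 2.5176787710763335 scene [293.27136189 273.99099728]
357 219 0.054 [ 0.59617544 -0.07417239  0.054     ] 0.11221130548617309 -3.0585662219531518 scene [274.36371114 256.44605212]
357 219 0.03 [ 0.59984428 -0.07598152  0.03      ] 0.108725553970466 -3.039184444179638 scene [273.44309086 265.98481663]
321 208 0.03 [ 0.622694   -0.00062794  0.03      ] 0.10678835778554342 2.4961513487076328 scene [292.49735682 284.26846662]
```

View pics/c.png

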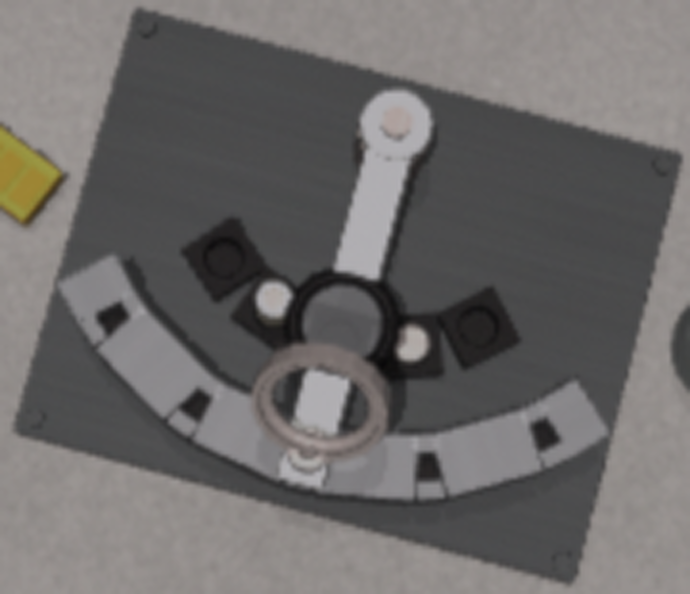

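View pics/d.png

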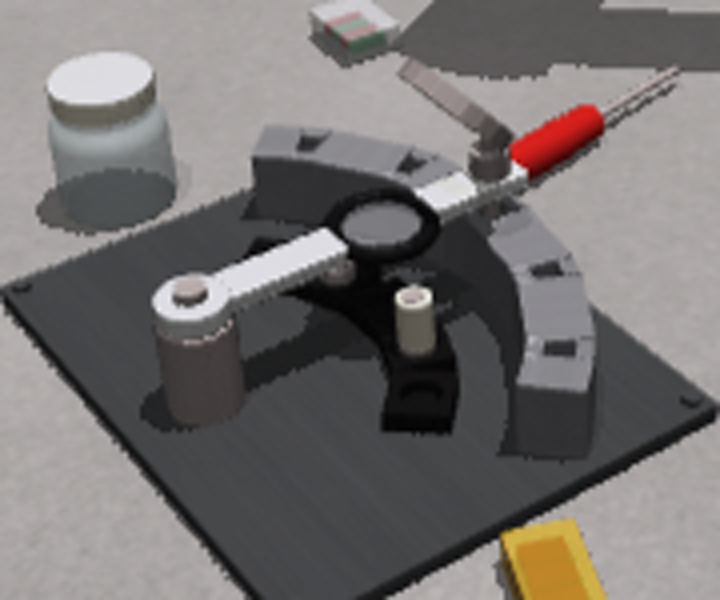

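The fuse is the tall white part at top-view pixel (321,208), on the +y side. The slug is at (357,219). The ring centre is at about (0.553, -0.024, 0.128), so the swing is -0.36 rad towards +y. I'll shut the gripper and approach with the fingers slanted.

Emit:
send_rows:
  commands:
    - [0.0,0.1,0.2,0,0,0.08,0]
    - [0.05,0.2,0.3,0,0,0.16,0]
    - [0.1,0.3,0.37,0,0,0.24,0]
    - [0.17,0.4,0.37,0,0,0.32,0]
    - [0.25,0.5,0.37,0,0,0.4,0]
    - [0.32,0.6,0.37,0,0,0.48,0]
    - [0.38,0.7,0.37,0,0,0.56,0]
    - [0.42,0.75,0.37,0,0,0.63,0]

```text
time: 0.77
position: [0.3124, -0.4067, 0.3436]
orientation: [2.528, 1.864, 0.0]
wrist_force: [0.6, 0.4, -0.4]
width: 0.0369
grasp_force: 0.0
```

```bash
cat >> h.py <<'E'
PIV=np.array([.708,-.065,.128])
def target(ang=2.883,rad=.16,dz=0,back=.07,slant=45,up=0):
    "pose: TCP at ring centre moved back along the finger; up = shift across the finger"
    o=np.array([np.cos(ang),np.sin(ang),0]);k=np.array([0,0,1.]);s=np.radians(slant)
    z=-o*np.cos(s)-k*np.sin(s);x=o*np.sin(s)-k*np.cos(s)
    return PIV+o*rad+k*dz-z*back-x*up, np.stack([x,np.cross(z,x),z],1)
def go(p,Rt):
    s=sense();d=(p-s['position'])/.4;w=R.from_matrix(Rt@rot(s['orientation']).T).as_rotvec()/(np.pi/2)
    print('t',round(s['time'],2),'d',d.round(4),'w',w.round(3),'rows',np.abs(w).max()*90/7.16,'p',s['position'].round(4),'q',s['qpos'].round(2),'F',s['wrist_force'].round(1),s['width'])
E
python3 -c "
from h import *
go(*target())"
```

```text
t 0.77 d [ 0.4827  0.9882 -0.4154] w [-0.486 -0.269  0.968] rows 12.169204059468209 p [ 0.3124 -0.4067  0.3436] q [-0.96 -0.1   1.74  0.    1.5  -0.66] F [ 0.6  0.4 -0.4] 0.03686168483949924
```

Emit:
send_rows:
  commands:
    - [0.08,0.1,0,-0.03,-0.02,0.07,0]
    - [0.14,0.2,0,-0.07,-0.04,0.14,0]
    - [0.2,0.3,0,-0.11,-0.06,0.21,0]
    - [0.25,0.4,0,-0.14,-0.08,0.28,0]
    - [0.3,0.5,0,-0.18,-0.1,0.35,0]
    - [0.33,0.6,0,-0.21,-0.12,0.42,0]
    - [0.36,0.7,0,-0.25,-0.14,0.49,0]
    - [0.36,0.78,0,-0.28,-0.155,0.56,0]

```text
time: 1.43
position: [0.454, -0.1093, 0.3429]
orientation: [1.262, 2.343, -0.081]
wrist_force: [0.8, 1.1, 0.6]
width: 0.0003
grasp_force: 0.0
```

```bash
python3 -c "
from h import *
go(*target())"
```

```text
t 1.43 d [ 0.1286  0.2448 -0.4136] w [-0.211 -0.114  0.417] rows 5.239102714671424 p [ 0.454  -0.1093  0.3429] q [-0.1  -0.52  2.12 -0.26  1.13 -0.63] F [0.8 1.1 0.6] 0.00031650839957017817
```

Emit:
send_rows:
  commands:
    - [0.0,0.08,0,-0.035,-0.02,0.07,0]
    - [0.0,0.16,0,-0.07,-0.04,0.14,0]
    - [0.0,0.24,-0.05,-0.105,-0.06,0.21,0]
    - [0.05,0.245,-0.13,-0.14,-0.08,0.28,0]
    - [0.09,0.245,-0.21,-0.175,-0.1,0.35,0]
    - [0.12,0.245,-0.3,-0.211,-0.114,0.417,0]
    - [0.129,0.245,-0.37,-0.211,-0.114,0.417,0]
    - [0.129,0.245,-0.41,-0.211,-0.114,0.417,0]

```text
time: 2.1
position: [0.5018, -0.0136, 0.1725]
orientation: [0.31, 2.349, -0.13]
wrist_force: [-0.4, -0.2, -0.6]
width: 0.0005
grasp_force: 0.0
```

Emit:
send_rows:
  commands:
    - [0,0,0,0,0,0,0]
    - [0,0,0,0,0,0,0]

```text
time: 2.27
position: [0.5044, -0.0134, 0.1776]
orientation: [0.31, 2.345, -0.129]
wrist_force: [-0.5, 0.4, 0.4]
width: 0.0007
grasp_force: 0.0
```

Run:
```python
from h import *
go(*target())
w=snap('wrist','w1.png');s=snap('scene','s1.png')[180:300,230:390]
cv2.imwrite('pics/w1b.png',np.hstack([cv2.resize(w[:,:,::-1],(400,300)),cv2.resize(s[:,:,::-1],(400,300),interpolation=2)]))
```

```text
t 2.27 d [ 0.0026  0.005  -0.0003] w [ 0.    -0.003  0.003] rows 0.04178393561639248 p [ 0.5044 -0.0134  0.1776] q [ 0.13 -0.52  2.55 -0.65  0.46 -0.69] F [-0.5  0.4  0.4] 0.0006506658982634009
```

View pics/w1b.png

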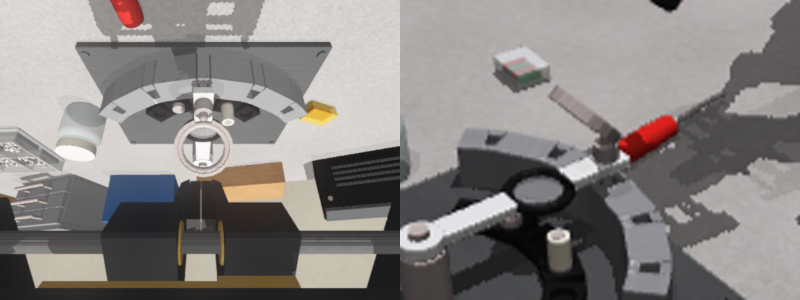

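Wrist picture (left half): the ring is centred at about (323,237) at full scale, with the fingertips right behind it and laterally aligned. Next I'll refine the ring centre from this view.

```bash
cat >> h.py <<'E'
def wpose():
    s=sense();T=np.eye(4);T[:3,:3]=rot(s['orientation']);T[:3,3]=s['position'];return T@np.array(calibration('wrist')['T_tool_cam'])
def wproj(P):
    q=np.linalg.inv(wpose())@np.append(P,1);q=q[:3]*[1,-1,-1];k=np.array(calibration('wrist')['camera_matrix'])@q;return k[:2]/k[2]
def ringpts(c,ang,r=.024):
    o=np.array([np.cos(ang),np.sin(ang),0]);k=np.array([0,0,1.]);s=np.radians(40)
    u=o*np.sin(s)-k*np.cos(s);t=np.array([-o[1],o[0],0])
    return [c+r*(u*np.cos(f)+t*np.sin(f)) for f in np.linspace(0,2*np.pi,60)]
E
python3 - <<'E'
from h import *
im=cv2.imread('pics/w1.png');g=cv2.cvtColor(im,6)
o=np.array([np.cos(2.883),np.sin(2.883),0]);c=PIV+.16*o
print(wproj(c))
h=cv2.HoughCircles(g[170:300,250:400],cv2.HOUGH_GRADIENT,1,5,param1=120,param2=15,minRadius=26,maxRadius=52)
print(h[0][:6]+[250,170,0])
v=cv2.resize(im[160:310,240:410],None,fx=3.9,fy=3.9,interpolation=2)
for r in(.024,.034):
  p=np.array([wproj(q) for q in ringpts(c,2.883,r)]);cv2.polylines(v,[((p-[240,160]+.5)*3.9).astype(np.int32)],True,(0,255,0) if r<.03 else (0,0,255))
cv2.imwrite('pics/w1c.png',v)
E
```

```text
[324.69398121 231.02124129]
[[325.5        236.5         42.20000076]
 [325.5        230.5         44.79999924]
 [331.5        230.5         39.09999847]
 [329.5        239.5         36.90000153]
 [320.5        233.5         36.90000153]
 [321.5        240.5         37.        ]]
```

View pics/w1c.png

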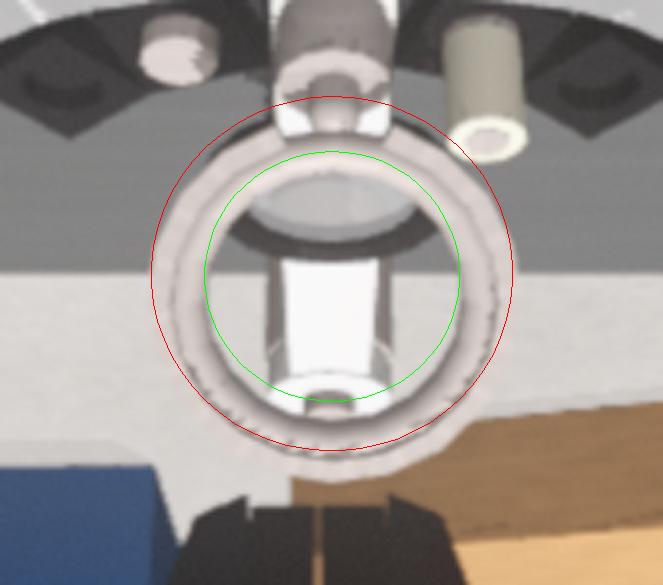

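Run:
```python
from h import *
p=sense()['position'];M=rot(sense()['orientation'])
for q in (p,p+M[:,1]*.0175,p-M[:,1]*.0175): print((wproj(q)-[240,160])*3.9)
for b in(.04,-.02): go(*target(back=b,up=.002,slant=45))
```

```text
[324.95204425 450.4174462 ]
[449.24450169 450.32865303]
[200.63593305 450.50625626]
t 2.37 d [ 0.0519 -0.0103 -0.0592] w [-0.001  0.     0.003] rows 0.040263402697274936 p [ 0.5066 -0.0131  0.1814] q [ 0.13 -0.52  2.54 -0.65  0.46 -0.69] F [-0.2 -0.4  0.7] 0.00040433432695379104
t 2.37 d [ 0.1544 -0.0374 -0.1653] w [-0.001  0.     0.003] rows 0.040263402697274936 p [ 0.5066 -0.0131  0.1814] q [ 0.13 -0.52  2.54 -0.65  0.46 -0.69] F [-0.2 -0.4  0.7] 0.00040433432695379104
```

Run:
```python
from h import *
print(sense()['position'],sense()['joint_velocities'].round(3));Tc=wpose()
im=get_image('wrist')[:,:,::-1].copy();print(sense()['position'])
import h
h.wpose=lambda:Tc
c,_=target(back=0);v=cv2.resize(im[160:310,240:410],None,fx=3.9,fy=3.9,interpolation=2)
for r in(.024,.034):
  p=np.array([h.wproj(q) for q in ringpts(c,2.883,r)]);cv2.polylines(v,[((p-[240,160]+.5)*3.9).astype(np.int32)],True,(0,255,0) if r<.03 else (0,0,255))
p=sense()['position'];M=rot(sense()['orientation'])
q=np.array([h.wproj(p+M@np.array([a,b,0])) for a,b in((.009,.0175),(.009,-.0175),(-.009,-.0175),(-.009,.0175))])
cv2.polylines(v,[((q-[240,160]+.5)*3.9).astype(np.int32)],True,(255,0,255))
cv2.imwrite('pics/w2c.png',v)
```

```text
[ 0.50658244 -0.01308388  0.18138965] [ 0.001 -0.01  -0.02  -0.003 -0.003  0.006]
[ 0.50694508 -0.01304988  0.18206897]
```

View pics/w2c.png

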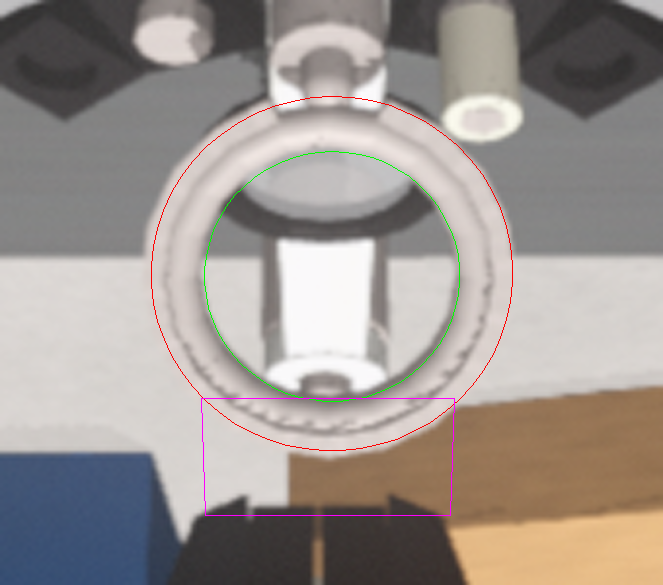

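Emit:
send_rows:
  commands:
    - [0.032,-0.007,-0.041,0,0,0,0]
    - [0.065,-0.014,-0.082,0,0,0,0]
    - [0.065,-0.014,-0.082,0,0,0,0]
    - [0.065,-0.014,-0.082,0,0,0,0]
    - [0.065,-0.014,-0.082,0,0,0,0]
    - [0.065,-0.014,-0.082,0,0,0,0]

```text
time: 2.92
position: [0.5321, -0.0187, 0.1483]
orientation: [0.311, 2.339, -0.128]
wrist_force: [-0.5, 0.4, -0.4]
width: 0.0003
grasp_force: 0.0
```

Run:
```python
from h import *
go(*target(back=0))
p=sense()['position'];M=rot(sense()['orientation'])
def view(n,x0,y0,w,h,f):
  im=get_image(n)[:,:,::-1].copy();v=cv2.resize(im[y0:y0+h,x0:x0+w],None,fx=f,fy=f,interpolation=2)
  d=lambda P,c:cv2.polylines(v,[((np.array([proj(n,q) for q in P])-[x0,y0]+.5)*f).astype(np.int32)],True,c)
  c,_=target(back=0);d(ringpts(c,2.883),(0,255,0));d(ringpts(c,2.883,.034),(0,0,255))
  d([p+M@np.array(q) for q in((.009,.0175,0),(.009,-.0175,0),(-.009,-.0175,0),(-.009,.0175,0))],(255,0,255))
  return v
a=view('scene',255,150,100,120,4);b=view('top',285,180,100,120,4)
cv2.imwrite('pics/s3.png',np.hstack([a,b]))
```

```text
t 2.92 d [ 0.0532 -0.0134 -0.0508] w [-0.001  0.     0.003] rows 0.04204591307355558 p [ 0.5321 -0.0187  0.1483] q [ 0.09 -0.4   2.54 -0.81  0.35 -0.53] F [-0.5  0.4 -0.4] 0.000342667022313368
```

View pics/s3.png

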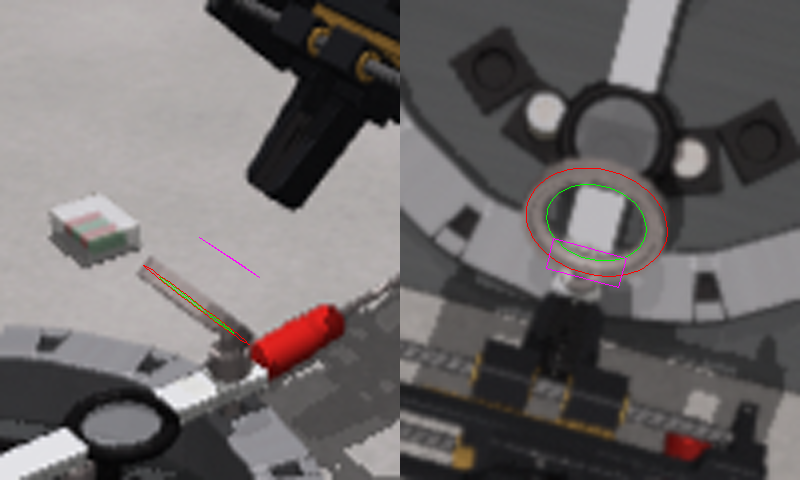

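Run:
```python
from h import *
def tri(a,b):
  p,d=ray('scene',*a);q,e=ray('top',*b);t=np.linalg.lstsq(np.stack([d,-e],1),q-p,rcond=None)[0];A=p+t[0]*d;B=q+t[1]*e
  return (A+B)/2,np.linalg.norm(A-B)
s=sense();P,e=tri((323,198.5),(327.5,253.2));print(P,e,'tool',rot(s['orientation']).T@(P-s['position']),s['position'])
print(rot(s['orientation']))
```

```text
[ 0.5126609  -0.00875076  0.17892389] 0.007081238074300618 tool [-0.00689776  0.00460919 -0.03678487] [ 0.53187358 -0.01868339  0.1480343 ]
[[-6.82431970e-01  2.60594198e-01  6.82918202e-01]
 [ 1.84829962e-01  9.65448046e-01 -1.83706165e-01]
 [-7.07194805e-01  8.56785125e-04 -7.07018228e-01]]
```

Run:
```python
from h import *
print('start tcp px',proj('scene',[.1836,-.6488,.1997]),proj('scene',[.1836,-.6488,.2397]))
old=cv2.imread('pics/s3.png')
im=get_image('scene')[:,:,::-1]; v=cv2.resize(im[150:270,255:355],None,fx=4,fy=4,interpolation=2)
print(np.abs(v[:200].astype(int)-old[:200,:400]).mean())
b=cv2.resize(cv2.imread('pics/scene0.png')[30:110,180:270],None,fx=4,fy=4,interpolation=2)
cv2.imwrite('pics/s4.png',np.hstack([v,cv2.copyMakeBorder(b,0,160,0,0,0)]))
```

```text
start tcp px [228.71607901  98.76095853] [227.04551768  85.98035183]
1.1570833333333332
```

View pics/s4.png

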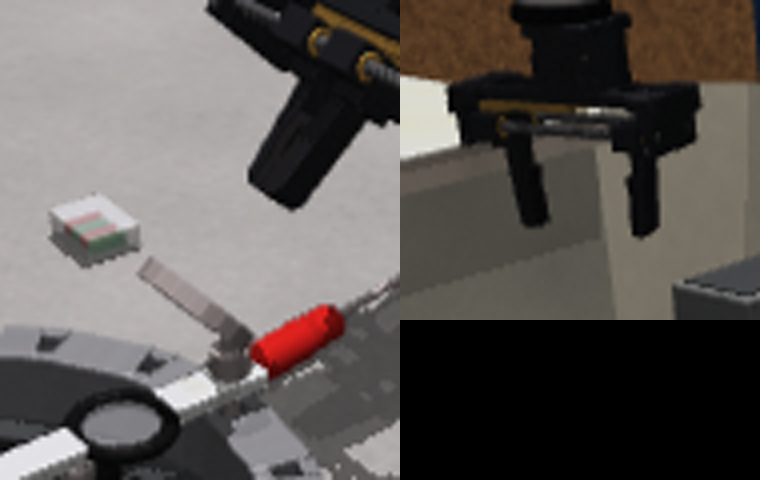

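Run:
```python
from h import *
s=sense();p=s['position'];M=rot(s['orientation'])
for z in(-.03,-.036,-.042):
  print(z,[ (x,wproj(p+M@[x,0,z]).round(1)) for x in(.009,0,-.009)], wproj(p+M@[.009,.0175,z])-wproj(p+M@[.009,-.0175,z]))
# scene: tip face corners along x
  print([proj('scene',p+M@[x,y,z]).round(1) for x,y in((.009,.0175),(-.009,.0175),(-.009,-.0175),(.009,-.0175))])
  print([proj('top',p+M@[x,y,z]).round(1) for x,y in((.009,.0175),(-.009,.0175),(-.009,-.0175),(.009,-.0175))])
go(*target(back=-.03))
```

```text
-0.03 [(0.009, array([323.8, 283.9])), (0, array([323.8, 301.4])), (-0.009, array([323.7, 318.3]))] [ 7.56207555e+01 -5.58929345e-02]
[array([327.7, 206.9]), array([322.6, 203.2]), array([312.5, 196.9]), array([317.7, 200.5])]
[array([318. , 256.7]), array([319.9, 249.3]), array([338.6, 254.5]), array([336.5, 261.8])]
-0.036 [(0.009, array([323.9, 289.7])), (0, array([323.9, 307.6])), (-0.009, array([323.8, 325. ]))] [ 7.82788105e+01 -5.91998268e-02]
[array([329.4, 204.4]), array([324.3, 200.7]), array([314.1, 194.5]), array([319.2, 198.2])]
[array([317.4, 258.8]), array([319.3, 251.4]), array([338.1, 256.6]), array([336. , 263.9])]
-0.042 [(0.009, array([324. , 295.8])), (0, array([324. , 314.3])), (-0.009, array([323.9, 332.2]))] [ 8.11305332e+01 -6.28490247e-02]
[array([331. , 201.9]), array([325.9, 198.2]), array([315.7, 192. ]), array([320.8, 195.8])]
[array([316.8, 260.9]), array([318.7, 253.5]), array([337.6, 258.7]), array([335.5, 266. ])]
t 3.07 d [ 0.1051 -0.0271 -0.1025] w [-0.001  0.     0.003] rows 0.03981921306888796 p [ 0.5318 -0.0187  0.1478] q [ 0.09 -0.4   2.54 -0.81  0.35 -0.53] F [0.  0.8 0.1] 0.00043615935705809184
```

Emit:
send_rows:
  commands:
    - [0.035,-0.009,-0.034,0,0,0,0]
    - [0.07,-0.018,-0.068,0,0,0,0]
    - [0.105,-0.027,-0.102,0,0,0,0]
    - [0.105,-0.027,-0.102,0,0,0,0]
    - [0.105,-0.027,-0.102,0,0,0,0]
    - [0.105,-0.027,-0.102,0,0,0,0]

```text
time: 3.57
position: [0.5731, -0.0297, 0.106]
orientation: [0.311, 2.341, -0.128]
wrist_force: [0.5, -0.6, -0.3]
width: 0.0003
grasp_force: 0.0
```

Run:
```python
from h import *
go(*target(back=-.056))
```

```text
t 3.57 d [ 0.0462 -0.0114 -0.044 ] w [-0.    -0.001  0.004] rows 0.045227840760102535 p [ 0.5731 -0.0297  0.106 ] q [ 0.05 -0.2   2.51 -1.22  0.23 -0.13] F [ 0.5 -0.6 -0.3] 0.0002784511132563117
```

Run:
```python
from h import *
go(*target(back=-.024,slant=57))
```

```text
t 3.57 d [-0.0179  0.0056  0.0047] w [0.034 0.127 0.004] rows 1.6025032708932196 p [ 0.5731 -0.0297  0.106 ] q [ 0.05 -0.2   2.51 -1.22  0.23 -0.13] F [ 0.5 -0.6 -0.3] 0.0002784511132563117
```

Emit:
send_rows:
  commands:
    - [-0.018,0.005,0.01,0.01,0.03,0,0]
    - [-0.018,0.0056,0.007,0.017,0.06,0,0]
    - [-0.018,0.0056,0.005,0.025,0.095,0.002,0]
    - [-0.018,0.0056,0.005,0.034,0.127,0.004,0]
    - [-0.018,0.0056,0.005,0.034,0.127,0.004,0]
    - [-0.018,0.0056,0.005,0.034,0.127,0.004,0]

```text
time: 4.07
position: [0.5692, -0.0264, 0.112]
orientation: [0.331, 2.541, -0.092]
wrist_force: [0.7, 0.4, 0.5]
width: 0.0008
grasp_force: 0.0
```

Run:
```python
from h import *
go(*target(back=-.056,slant=57))
```

```text
t 4.07 d [ 0.0341 -0.0138 -0.0775] w [-0.002  0.004 -0.001] rows 0.05394343177721932 p [ 0.5692 -0.0264  0.112 ] q [ 0.   -0.19  2.37 -0.35  0.41 -1.03] F [0.7 0.4 0.5] 0.0007679442686071215
```

Emit:
send_rows:
  commands:
    - [0.008,-0.003,-0.02,0,0,0,0]
    - [0.017,-0.007,-0.04,0,0,0,0]
    - [0.026,-0.01,-0.06,0,0,0,0]
    - [0.034,-0.014,-0.078,0,0,0,0]
    - [0.034,-0.014,-0.078,0,0,0,0]
    - [0.034,-0.014,-0.078,0,0,0,0]
    - [0.034,-0.014,-0.078,0,0,0,0]

```text
time: 4.65
position: [0.5791, -0.0331, 0.0754]
orientation: [0.33, 2.549, -0.098]
wrist_force: [-0.3, 0.0, 0.1]
width: 0.0002
grasp_force: 0.0
```

Run:
```python
from h import *
go(*target(back=-.056,slant=57))
w=get_image('wrist')[160:360,210:430,::-1];s=get_image('scene')[150:270,255:387,::-1];t=get_image('top')[180:300,285:373,::-1]
cv2.imwrite('pics/i5.png',np.vstack([np.hstack([cv2.resize(w,(396,360)),cv2.resize(s,(396,360),interpolation=2)])]))
c,M=target(back=0);print((wproj(c)-[210,160])*1.8, (proj('scene',c)-[255,150])*3)
```

```text
t 4.65 d [0.0092 0.003  0.0141] w [ 0.    -0.001 -0.001] rows 0.00945016192366668 p [ 0.5791 -0.0331  0.0754] q [-0.01 -0.1   2.37 -0.42  0.33 -0.97] F [-0.3  0.   0.1] 0.00023655987873923533
[214.67059823 334.82332882] [145.94346816 227.42416284]
```

View pics/i5.png

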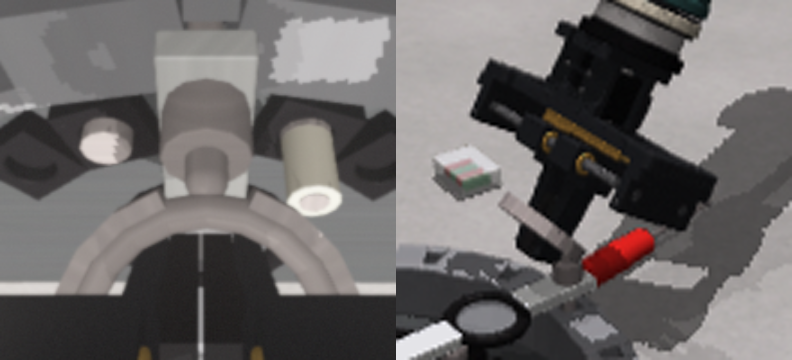

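Wrist view: the fingers pass inside the ring, whose band arches over (200,215). Scene view: the tip is through the ring, at about (540,255), with no force. Next I'll lift in small steps.

Emit:
send_rows:
  commands:
    - [0.003,0.002,0.01,0,0,0,0]
    - [0.003,0.002,0.02,0,0,0,0]
    - [0.003,0.002,0.025,0,0,0,0]
    - [0.003,0.002,0.025,0,0,0,0]

```text
time: 5.13
position: [0.5819, -0.0322, 0.0879]
orientation: [0.33, 2.545, -0.097]
wrist_force: [1.4, 0.1, -0.3]
width: 0.0006
grasp_force: 0.0
```

Emit:
send_rows:
  commands:
    - [0,0,0.005,0,0,0,0]
    - [0,0,0.01,0,0,0,0]
    - [0,0,0.01,0,0,0,0]

```text
time: 5.38
position: [0.5813, -0.0323, 0.091]
orientation: [0.33, 2.546, -0.097]
wrist_force: [-0.5, 0.8, -1.1]
width: 0.0005
grasp_force: 0.0
```

Emit:
send_rows:
  commands:
    - [0,0,0.005,0,0,0,0]
    - [0,0,0.01,0,0,0,0]
    - [0,0,0.01,0,0,0,0]

```text
time: 5.63
position: [0.5813, -0.0322, 0.0949]
orientation: [0.33, 2.546, -0.097]
wrist_force: [-0.1, 1.1, 0.8]
width: 0.0009
grasp_force: 0.0
```

```bash
cat >> h.py <<'E'
def st():
    s=sense();print('t',round(s['time'],2),'p',s['position'].round(4),'F',s['wrist_force'].round(1),'T',s['torque'].round(2),'q',s['qpos'].round(2))
E
python3 -c "
from h import *
st()"
```

```text
t 5.63 p [ 0.5813 -0.0322  0.0949] F [-0.1  1.1  0.8] T [0.13 0.08 0.02] q [-0.01 -0.13  2.36 -0.37  0.37 -1.01]
```

Emit:
send_rows:
  commands:
    - [0.013,-0.0035,-0.01,0,0,0,0]
    - [0.026,-0.007,-0.01,0,0,0,0]
    - [0.026,-0.007,-0.01,0,0,0,0]

```text
time: 5.88
position: [0.5878, -0.0349, 0.0864]
orientation: [0.332, 2.555, -0.099]
wrist_force: [-9.0, 5.5, 1.2]
width: 0.0003
grasp_force: 5.7
```

Emit:
send_rows:
  commands:
    - [0,0,0.005,0,0,0,0]
    - [0,0,0.01,0,0,0,0]
    - [0,0,0.01,0,0,0,0]

```text
time: 6.13
position: [0.5875, -0.0348, 0.0899]
orientation: [0.332, 2.555, -0.099]
wrist_force: [-4.7, 3.8, -4.2]
width: 0.0004
grasp_force: 5.0
```

```bash
python3 -c "
from h import *
st()"
```

```text
t 6.13 p [ 0.5875 -0.0348  0.0899] F [-4.7  3.8 -4.2] T [0.7  0.99 0.13] q [-0.02 -0.1   2.34 -0.37  0.37 -1.03]
```

```bash
cat >> h.py <<'E'
def ringh():
    "ring rise: match the ring's visible top corner between the start scene and now, vertical shift in px and mm"
    a=cv2.imread('pics/scene0.png',0);b=cv2.cvtColor(get_image('scene'),cv2.COLOR_RGB2GRAY)
    t=a[218:234,286:302];m=cv2.matchTemplate(b[200:245,276:312],t,cv2.TM_CCOEFF_NORMED)
    _,v,_,(x,y)=cv2.minMaxLoc(m)
    yy=m[max(y-1,0):y+2,x];f=0 if len(yy)<3 else .5*(yy[0]-yy[2])/(yy[0]-2*yy[1]+yy[2])
    print('match',round(v,2),'dx',x-10,'dy',round(y+f-18,2),'px per 10mm',(proj('scene',[.56,-.03,.138])-proj('scene',[.56,-.03,.128])).round(2))
E
python3 -c "
from h import *
ringh()"
```

```text
match 0.7 dx 1 dy 5.99 px per 10mm [-0.23 -4.19]
```

Emit:
send_rows:
  commands:
    - [0,0.004,0.007,0,0,0,0]
    - [0,0.004,0.014,0,0,0,0]
    - [0,0.004,0.02,0,0,0,0]
    - [0,0.004,0.02,0,0,0,0]

```text
time: 6.52
position: [0.5878, -0.0336, 0.0989]
orientation: [0.332, 2.555, -0.1]
wrist_force: [-7.2, 3.2, -6.6]
width: 0.0006
grasp_force: 4.9
```

```bash
python3 -c "
from h import *
st();ringh()"
```

```text
t 6.52 p [ 0.5878 -0.0336  0.0989] F [-7.2  3.2 -6.6] T [ 0.46  1.33 -0.02] q [-0.01 -0.12  2.34 -0.35  0.39 -1.04]
match 0.76 dx 2 dy 3.13 px per 10mm [-0.23 -4.19]
```

Emit:
send_rows:
  commands:
    - [0,0,0.005,0,0,0,0]
    - [0,0,0.005,0,0,0,0]
    - [0,0,0.005,0,0,0,0]

```text
time: 6.82
position: [0.5878, -0.0336, 0.1006]
orientation: [0.332, 2.555, -0.099]
wrist_force: [-6.0, 1.7, -4.6]
width: 0.0003
grasp_force: 4.7
```

Emit:
send_rows:
  commands:
    - [0,0,0.005,0,0,0,0]
    - [0,0,0.005,0,0,0,0]
    - [0,0,0.005,0,0,0,0]

```text
time: 7.07
position: [0.5878, -0.0336, 0.1026]
orientation: [0.332, 2.555, -0.099]
wrist_force: [-6.2, 2.3, -6.9]
width: 0.0004
grasp_force: 4.7
```

```bash
python3 -c "
from h import *
st();ringh()"
```

```text
t 7.07 p [ 0.5878 -0.0336  0.1026] F [-6.2  2.3 -6.9] T [ 0.49  1.3  -0.06] q [-0.01 -0.12  2.33 -0.35  0.4  -1.04]
match 0.77 dx 1 dy 1.42 px per 10mm [-0.23 -4.19]
```

```bash
cat >> h.py <<'E'
def ringh2():
    a=cv2.imread('pics/i5.png')[:,396:];b=cv2.resize(get_image('scene')[150:270,255:387,::-1],(396,360),interpolation=2)
    a,b=[cv2.cvtColor(i,6) for i in(a,b)]
    t=a[186:222,96:126];m=cv2.matchTemplate(b[150:240,70:146],t,cv2.TM_CCOEFF_NORMED);_,v,_,(x,y)=cv2.minMaxLoc(m)
    print('match',round(v,2),'dx',(x-26)/3,'dy',(y-36)/3,'mm',(36-y)/3/.419)
    return b
E
python3 -c "
from h import *
cv2.imwrite('pics/s6.png',ringh2())"
```

```text
match 0.59 dx 1.6666666666666667 dy 2.3333333333333335 mm -5.568814638027049
```

Emit:
send_rows:
  commands:
    - [0,0,0.005,0,0,0,0]
    - [0,0,0.005,0,0,0,0]
    - [0,0,0.005,0,0,0,0]

```text
time: 7.42
position: [0.5878, -0.0336, 0.1046]
orientation: [0.332, 2.555, -0.099]
wrist_force: [-6.2, 2.8, -6.7]
width: 0.0001
grasp_force: 4.8
```

Run:
```python
from h import *
st();T=wpose();im=get_image('wrist')
import h
h.wpose=lambda:T
for dz in(0,.006,.012,.018):
  c=target(back=0)[0]+[0,0,dz]
  print(dz,[h.wproj(ringpts(c,2.883,r)[k]).round(1) for r in(.034,.024) for k in(0,6,54)])
u=h.wproj(ringpts(c,2.883,.034)[6])
hsv=im.astype(int)
for col in (int(u[0]),):
  print(col,[(r,tuple(hsv[r,col])) for r in range(225,345,3)])
```

```text
t 7.42 p [ 0.5878 -0.0336  0.1046] F [-6.2  2.8 -6.7] T [ 0.52  1.37 -0.03] q [-0.02 -0.13  2.33 -0.34  0.4  -1.05]
0 [array([324.9, 195.9]), array([277.8, 211.4]), array([364.9, 206.8]), array([324.9, 219.1]), array([291.7, 230.1]), array([353.1, 226.8])]
0.006 [array([325. , 205.8]), array([276.7, 221.8]), array([366. , 217.1]), array([324.9, 229.6]), array([290.9, 240.9]), array([353.9, 237.6])]
0.012 [array([325.1, 216.3]), array([275.6, 232.6]), array([367.2, 227.8]), array([325. , 240.7]), array([290.1, 252.2]), array([354.7, 248.8])]
0.018 [array([325.2, 227.3]), array([274.4, 244.1]), array([368.4, 239.2]), array([325.1, 252.4]), array([289.3, 264.2]), array([355.6, 260.7])]
274 [(225, (np.int64(125), np.int64(126), np.int64(126))), (228, (np.int64(130), np.int64(130), np.int64(130))), (231, (np.int64(125), np.int64(125), np.int64(125))), (234, (np.int64(109), np.int64(108), np.int64(108))), (237, (np.int64(122), np.int64(120), np.int64(118))), (240, (np.int64(151), np.int64(142), np.int64(140))), (243, (np.int64(151), np.int64(143), np.int64(141))), (246, (np.int64(153), np.
[... 1035 characters left out ...]
), np.int64(210))), (306, (np.int64(217), np.int64(212), np.int64(209))), (309, (np.int64(214), np.int64(210), np.int64(206))), (312, (np.int64(215), np.int64(211), np.int64(208))), (315, (np.int64(213), np.int64(209), np.int64(205))), (318, (np.int64(211), np.int64(207), np.int64(203))), (321, (np.int64(212), np.int64(208), np.int64(204))), (324, (np.int64(79), np.int64(75), np.int64(73))), (327, (np.int64(46), np.int64(44), np.int64(46))), (330, (np.int64(46), np.int64(45), np.int64(46))), (333, (np.int64(45), np.int64(43), np.int64(44))), (336, (np.int64(44), np.int64(42), np.int64(42))), (339, (np.int64(45), np.int64(43), np.int64(44))), (342, (np.int64(43), np.int64(41), np.int64(43)))]
```

```bash
cat >> h.py <<'E'
def pinh(ang=2.883):
    "pin height from the wrist view: ring silhouette rows against the projected ring, offset taken from the home picture"
    s=sense();T=wpose();im=get_image('wrist').astype(int)
    g=globals();old=g['wpose'];g['wpose']=lambda:T
    out=[]
    for k in(6,54):
        f=lambda dz:wproj(ringpts(target(back=0,ang=ang)[0]+[0,0,dz],ang,.034)[k])
        u=f(.014);c=int(round(u[0]));rb=cv2.GaussianBlur((im[:,c,0]-im[:,c,2]).astype(np.float32)[:,None],(1,5),0)[:,0]
        rows=[r for r in range(int(u[1])-45,int(u[1])+45) if rb[r]>6]
        out.append((c,rows[0] if rows else None,rows[-1] if rows else None,[round(f(z)[1],1) for z in(0,.012,.018)]))
    g['wpose']=old;print(out)
E
python3 - <<'E'
from h import *
import h
pinh()
# home picture
s0=dict(sense());p=np.array([.5791,-.0331,.0754]);o=R.from_rotvec([.33,2.549,-.098]).as_matrix()
T=np.eye(4);T[:3,:3]=o;T[:3,3]=p;h.wpose=lambda:T@np.array(calibration('wrist')['T_tool_cam'])
im=cv2.resize(cv2.imread('pics/i5.png')[:,:396],(220,200))[:,:,::-1]
full=np.zeros((480,640,3),np.uint8);full[160:360,210:430]=im
h.get_image=lambda n:full
h.pinh()
E
```

```text
[(275, 191, 272, [np.float64(211.5), np.float64(232.7), np.float64(244.2)]), (368, 190, 271, [np.float64(206.9), np.float64(227.9), np.float64(239.3)])]
[(276, 276, 323, [np.float64(280.3), np.float64(307.3), np.float64(321.9)]), (376, 261, 323, [np.float64(275.3), np.float64(302.0), np.float64(316.5)])]
```

```bash
cat >> h.py <<'E'
def swing(dths,half=.5):
    s=sense();p=s['position'];o=-rot(s['orientation'])[:,2]*[1,1,0];o/=np.linalg.norm(o);C=p+.027*o
    for a in dths:
        Ra=R.from_rotvec([0,0,a]).as_matrix();Rh=R.from_rotvec([0,0,a*half]).as_matrix()
        t=PIV+Ra@(C-PIV)-Rh@(.027*o);print(a,((t-p)/.4).round(4),'wz',round(a*half/(np.pi/2),4))
E
python3 -c "
from h import *
swing([-.02,-.04,-.06,-.08,-.1,-.12])"
```

```text
-0.02 [0.0018 0.0066 0.    ] wz -0.0064
-0.04 [0.0038 0.0132 0.    ] wz -0.0127
-0.06 [0.0059 0.0198 0.    ] wz -0.0191
-0.08 [0.0081 0.0263 0.    ] wz -0.0255
-0.1 [0.0105 0.0328 0.    ] wz -0.0318
-0.12 [0.013  0.0392 0.    ] wz -0.0382
```

Emit:
send_rows:
  commands:
    - [0.001,0.0033,0,0,0,-0.003,0]
    - [0.0018,0.0066,0,0,0,-0.006,0]
    - [0.0038,0.0132,0,0,0,-0.013,0]
    - [0.0059,0.0198,0,0,0,-0.019,0]
    - [0.0081,0.0263,0,0,0,-0.025,0]
    - [0.0105,0.0328,0,0,0,-0.032,0]
    - [0.013,0.0392,0,0,0,-0.038,0]
    - [0.013,0.0392,0,0,0,-0.038,0]

```text
time: 8.18
position: [0.5926, -0.0178, 0.1041]
orientation: [0.409, 2.546, -0.123]
wrist_force: [-7.9, 1.8, -6.3]
width: 0.0006
grasp_force: 4.6
```

```bash
cat >> h.py <<'E'
def armang():
    "arm angle from the lens frame (black disc edge) and bright arm strip in the scene view at z=.078"
    im=get_image('scene').astype(int)
    P=np.array([onz('scene',u,v,.078)[:2] for v in range(200,320) for u in range(220,330) if im[v,u].min()>150 and im[v,u].max()-im[v,u].min()<16])-PIV[:2]
    r=np.hypot(*P.T);a=np.arctan2(P[:,1],P[:,0])
    k=(r>.03)&(r<.075)&(a>2.2)&(a<3.1);return a[k].mean(),a[k].std(),k.sum()
E
python3 - <<'E'
from h import *
import h
st();print(armang());pinh(2.763)
im=cv2.imread('pics/scene0.png')[:,:,::-1];h.get_image=lambda n:im
print(h.armang())
E
```

```text
t 8.18 p [ 0.5926 -0.0178  0.1041] F [-7.9  1.8 -6.3] T [ 0.58  1.51 -0.17] q [ 0.05 -0.1   2.31 -0.48  0.44 -0.81]Traceback (most recent call last):
  File "<stdin>", line 3, in <module>
  File "h.py", line 69, in armang
    P=np.array([onz('scene',u,v,.078)[:2] for v in range(200,320) for u in range(220,330) if im[v,u].min()>150 and im[v,u].max()-im[v,u].min()<16])-PIV[:2]
                ~~~^^^^^^^^^^^^^^^^^^
  File "h.py", line 14, in onz
    p,d=ray(n,u,v); return p+d*(z-p[2])/d[2]
        ~~~^^^^^^^
  File "h.py", line 11, in ray
    c=calibration(n); K=np.array(c['camera_matrix']); d=np.linalg.inv(K)@[u,v,1]
ValueError: time passes only in moves, steps and waits
```

```bash
cat >> h.py <<'E'
import functools
calibration=functools.lru_cache(None)(calibration)
E
python3 - <<'E'
from h import *
import h
st();print(armang());pinh(2.763)
swing([-.03,-.06,-.09,-.12,-.15,-.18,-.21])
im=cv2.imread('pics/scene0.png')[:,:,::-1];h.get_image=lambda n:im
print(h.armang())
E
```

```text
t 8.23 p [ 0.5927 -0.0178  0.1041] F [-8.2  3.2 -6.1] T [ 0.64  1.52 -0.08] q [ 0.05 -0.1   2.31 -0.48  0.44 -0.81]
(np.float64(2.7547678398196815), np.float64(0.1402627736495575), np.int64(151))
[(279, 234, 267, [np.float64(210.7), np.float64(232.0), np.float64(243.5)]), (371, 218, 275, [np.float64(209.8), np.float64(230.8), np.float64(242.2)])]
-0.03 [0.004  0.0095 0.    ] wz -0.0095
-0.06 [0.0083 0.019  0.    ] wz -0.0191
-0.09 [0.0129 0.0282 0.    ] wz -0.0286
-0.12 [0.0178 0.0374 0.    ] wz -0.0382
-0.15 [0.023  0.0464 0.    ] wz -0.0477
-0.18 [0.0284 0.0552 0.    ] wz -0.0573
-0.21 [0.0342 0.0638 0.    ] wz -0.0668
(np.float64(2.859772475577268), np.float64(0.13423529557316946), np.int64(145))
```

Emit:
send_rows:
  commands:
    - [0.002,0.0048,0.001,0,0,-0.005,0]
    - [0.004,0.0095,0.002,0,0,-0.0095,0]
    - [0.0083,0.019,0.002,0,0,-0.019,0]
    - [0.0129,0.0282,0.002,0,0,-0.0286,0]
    - [0.0178,0.0374,0.002,0,0,-0.038,0]
    - [0.023,0.0464,0.002,0,0,-0.048,0]
    - [0.0284,0.0552,0.002,0,0,-0.057,0]
    - [0.0284,0.0552,0.002,0,0,-0.057,0]

```text
time: 9.0
position: [0.6041, 0.005, 0.1047]
orientation: [0.523, 2.527, -0.156]
wrist_force: [-9.3, 5.7, -7.1]
width: 0.0004
grasp_force: 6.1
```

Run:
```python
from h import *
st();print(armang());pinh(2.6)
swing([-.02,-.04,-.06,-.08])
```

```text
t 9.0 p [0.6041 0.005  0.1047] F [-9.3  5.7 -7.1] T [ 1.01  1.66 -0.05] q [ 0.15 -0.05  2.27 -0.62  0.52 -0.54]
(np.float64(2.5792389351273592), np.float64(0.14726637688753821), np.int64(164))
[(276, 235, 269, [np.float64(207.3), np.float64(228.6), np.float64(240.1)]), (368, 237, 273, [np.float64(210.9), np.float64(231.8), np.float64(243.0)])]
-0.02 [0.0038 0.0058 0.    ] wz -0.0064
-0.04 [0.0078 0.0115 0.    ] wz -0.0127
-0.06 [0.0118 0.0171 0.    ] wz -0.0191
-0.08 [0.016  0.0226 0.    ] wz -0.0255
```

Emit:
send_rows:
  commands:
    - [0.0019,0.0029,0,0,0,-0.003,0]
    - [0.0038,0.0058,0,0,0,-0.006,0]
    - [0.0058,0.0087,0,0,0,-0.0095,0]
    - [0.0078,0.0115,0,0,0,-0.0127,0]
    - [0.0118,0.0171,0,0,0,-0.019,0]
    - [0.016,0.0226,0,0,0,-0.0255,0]
    - [0.016,0.0226,0,0,0,-0.0255,0]
    - [0.016,0.0226,0,0,0,-0.0255,0]

```text
time: 9.77
position: [0.6103, 0.014, 0.1046]
orientation: [0.574, 2.518, -0.17]
wrist_force: [-9.6, 7.3, -6.3]
width: 0.0003
grasp_force: 6.2
```

```bash
cat >> h.py <<'E'
def armline():
    "arm angle by line fit to the strip between pivot and lens, rectified to its top plane"
    im=get_image('scene');x=np.arange(.60,.72,.0005);y=np.arange(-.08,.04,.0005);X,Y=np.meshgrid(x,y)
    c=calibration('scene');q=(np.stack([X,Y,0*X+.078],-1)-c['position'])@rot(c['orientation'])*[1,-1,-1];k=q@np.array(c['camera_matrix']).T
    w=cv2.remap(im,(k[...,0]/k[...,2]).astype(np.float32),(k[...,1]/k[...,2]).astype(np.float32),1)
    m=w.min(2)>165;r=np.hypot(X-PIV[0],Y-PIV[1]);a=np.arctan2(Y-PIV[1],X-PIV[0])%(2*np.pi);m&=(r>.03)&(r<.075)&(a>2.1)&(a<3.3)
    P=np.stack([X[m],Y[m]],1).astype(np.float32);vx,vy,x0,y0=cv2.fitLine(P,cv2.DIST_HUBER,0,.01,.01).ravel()
    return np.arctan2(vy,vx)%np.pi, a[m].mean(), m.sum()
E
python3 - <<'E'
from h import *
import h
st();print(armang(),armline());pinh(2.523)
im=cv2.imread('pics/scene0.png')[:,:,::-1];h.get_image=lambda n:im
print(h.armline())
E
```

```text
t 9.77 p [0.6103 0.014  0.1046] F [-9.6  7.3 -6.3] T [ 1.16  1.69 -0.09] q [ 0.18 -0.03  2.24 -0.65  0.55 -0.44]
(np.float64(2.5119408797200844), np.float64(0.14472892783214403), np.int64(167)) (np.float32(2.5250092), np.float64(2.5011075546525365), np.int64(4307))
[(277, 235, 275, [np.float64(206.2), np.float64(227.5), np.float64(239.0)]), (369, 237, 274, [np.float64(211.9), np.float64(232.8), np.float64(244.1)])]
(np.float32(2.8821383), np.float64(2.8730312170372305), np.int64(4153))
```

Emit:
send_rows:
  commands:
    - [0,0,-0.005,0,0,0,0]
    - [0,0,-0.01,0,0,0,0]
    - [0,0,-0.015,0,0,0,0]
    - [0,0,-0.02,0,0,0,0]
    - [0,0,-0.025,0,0,0,0]
    - [0,0,-0.025,0,0,0,0]

```text
time: 10.42
position: [0.6102, 0.0138, 0.0946]
orientation: [0.574, 2.518, -0.17]
wrist_force: [-9.3, 6.2, -5.4]
width: 0.0004
grasp_force: 6.0
```

Run:
```python
from h import *
st();print(armline());pinh(2.523)
```

```text
t 10.42 p [0.6102 0.0138 0.0946] F [-9.3  6.2 -5.4] T [ 1.09  1.7  -0.14] q [ 0.18 -0.01  2.25 -0.68  0.53 -0.42]
(np.float32(2.525861), np.float64(2.5022300214913353), np.int64(4297))
[(276, 235, 294, [np.float64(223.6), np.float64(246.8), np.float64(259.4)]), (371, 239, 299, [np.float64(229.0), np.float64(251.7), np.float64(264.0)])]
```

Emit:
send_rows:
  commands:
    - [0,0,-0.007,0,0,0,0]
    - [0,0,-0.014,0,0,0,0]
    - [0,0,-0.02,0,0,0,0]
    - [0,0,-0.026,0,0,0,0]
    - [0,0,-0.026,0,0,0,0]
    - [0,0,-0.026,0,0,0,0]

```text
time: 11.02
position: [0.612, 0.0139, 0.0864]
orientation: [0.572, 2.514, -0.169]
wrist_force: [-10.5, 5.6, -1.9]
width: 0.0006
grasp_force: 6.5
```

Run:
```python
from h import *
st();print(armline());pinh(2.523)
```

```text
t 11.02 p [0.612  0.0139 0.0864] F [-10.5   5.6  -1.9] T [0.71 1.39 0.07] q [ 0.18  0.    2.25 -0.71  0.51 -0.39]
(np.float32(2.5286517), np.float64(2.5031243743230847), np.int64(4311))
[(271, 239, 311, [np.float64(237.5), np.float64(262.7), np.float64(276.4)]), (372, 242, 315, [np.float64(242.7), np.float64(267.2), np.float64(280.6)])]
```

Emit:
send_rows:
  commands:
    - [-0.006,0.003,-0.002,0,0,0,0]
    - [-0.012,0.006,-0.005,0,0,0,0]
    - [-0.018,0.009,-0.01,0,0,0,0]
    - [-0.018,0.009,-0.01,0,0,0,0]
    - [-0.018,0.009,-0.01,0,0,0,0]

```text
time: 11.53
position: [0.6084, 0.0173, 0.0859]
orientation: [0.57, 2.508, -0.167]
wrist_force: [0.4, 0.0, 0.2]
width: 0.0004
grasp_force: 0.0
```

Run:
```python
from h import *
st();print(armline());pinh(2.523)
s=sense();print(rot(s['orientation'])[:,2].round(3), (target(ang=2.523,back=0)[0]).round(4))
```

```text
t 11.53 p [0.6084 0.0173 0.0859] F [0.4 0.  0.2] T [0.14 0.09 0.04] q [ 0.19 -0.    2.26 -0.72  0.51 -0.36]
(np.float32(2.5298553), np.float64(2.503078921929486), np.int64(4307))
[(269, 248, 320, [np.float64(247.1), np.float64(272.3), np.float64(286.0)]), (367, 251, 322, [np.float64(251.7), np.float64(276.3), np.float64(289.6)])]
[ 0.493 -0.235 -0.838] [0.5776 0.0278 0.128 ]
```

Emit:
send_rows:
  commands:
    - [-0.014,0.007,0.024,0,0,0,0]
    - [-0.028,0.014,0.048,0,0,0,0]
    - [-0.042,0.02,0.072,0,0,0,0]
    - [-0.056,0.027,0.096,0,0,0,0]
    - [-0.07,0.034,0.119,0,0,0,0]
    - [-0.085,0.041,0.145,0,0,0,0]
    - [-0.098,0.047,0.167,0,0,0,0]
    - [-0.111,0.053,0.189,0,0,0,0]

```text
time: 12.3
position: [0.5623, 0.0387, 0.1619]
orientation: [0.57, 2.509, -0.168]
wrist_force: [0.9, -0.1, 0.9]
width: 0.0002
grasp_force: 0.0
```

Emit:
send_rows:
  commands:
    - [-0.05,0.025,0.08,0,0,0,0]
    - [-0.1,0.05,0.16,0,0,0,0]
    - [-0.1,0.05,0.24,0,0,0,0]
    - [-0.1,0.05,0.3,0,0,0,0]
    - [-0.1,0.05,0.3,0,0,0,0]
    - [-0.1,0.05,0.3,0,0,0,0]

```text
time: 12.8
position: [0.5234, 0.0589, 0.2834]
orientation: [0.57, 2.506, -0.165]
wrist_force: [0.1, -0.9, -0.3]
width: 0.0004
grasp_force: 0.0
```

```bash
cat > chk.py <<'E'
from h import *
import h
st()
new=get_image('scene').copy();old=cv2.imread('pics/scene0.png')[:,:,::-1]
def meas(im,ang):
    h.get_image=lambda n:im
    print('line',armline())
    # vertical section at the ring: rectify the tangential-vertical... radial-vertical plane through the ring
    o=np.array([np.cos(ang),np.sin(ang),0]);r=np.arange(.10,.21,.0005);z=np.arange(.19,.07,-.0005);Rr,Z=np.meshgrid(r,z)
    P=PIV*[1,1,0]+Rr[...,None]*o+Z[...,None]*[0,0,1];c=calibration('scene')
    q=(P-c['position'])@rot(c['orientation'])*[1,-1,-1];k=q@np.array(c['camera_matrix']).T
    return cv2.remap(im,(k[...,0]/k[...,2]).astype(np.float32),(k[...,1]/k[...,2]).astype(np.float32),1)
a=meas(old,2.883);b=meas(new,2.523)
for w in(a,b):
    m=((w[...,0].astype(int)-w[...,2])>8)&(w[...,0]<200)&(w[...,0]<w[...,2]*1.35)
    n,l,s,c=cv2.connectedComponentsWithStats(m.astype(np.uint8))
    for i in np.argsort(-s[1:,4])[:3]+1: print('area',s[i,4],'r',.10+c[i,0]*.0005,'z',.19-c[i,1]*.0005,'ztop',.19-s[i,1]*.0005,'rleft',.10+s[i,0]*.0005)
# bystanders: moved pixels in the top view
t=cv2.cvtColor(get_image('top') if 0 else __import__('rig').get_image('top'),7);t0=cv2.imread('pics/top0.png',0)
cv2.imwrite('pics/top1.png',t)
for n,(u,v) in dict(jar=(448,217),amber=(252,174),clear=(453,328),screw=(355,310),collar=(263,310),case=(181,341),fuse=(321,208),slug=(357,219)).items():
    k=12 if n not in('fuse','slug') else 5
    m=cv2.matchTemplate(t[v-k-6:v+k+7,u-k-6:u+k+7],t0[v-k:v+k+1,u-k:u+k+1],5);_,s,_,p=cv2.minMaxLoc(m);print(n,round(s,2),p[0]-6,p[1]-6)
cv2.imwrite('pics/sec.png',np.hstack([a,b])[:,:,::-1])
E
python3 chk.py
```

```text
t 12.8 p [0.5234 0.0589 0.2834] F [ 0.1 -0.9 -0.3] T [0.11 0.17 0.05] q [ 0.34 -0.37  2.17 -0.49  0.97 -0.57]
line (np.float32(2.8821383), np.float64(2.8730312170372305), np.int64(4153))
line (np.float32(2.5287745), np.float64(2.504175800980588), np.int64(4206))
area 2904 r 0.15293629476584022 z 0.13706095041322314 ztop 0.1655 rleft 0.1285
area 262 r 0.10815458015267176 z 0.18822328244274808 ztop 0.19 rleft 0.1
area 212 r 0.19718867924528302 z 0.09009669811320756 ztop 0.0965 rleft 0.1895
area 2443 r 0.14791731477691364 z 0.13686451084731888 ztop 0.1635 rleft 0.1325
area 1947 r 0.17456651258346173 z 0.1260667693888033 ztop 0.153 rleft 0.15200000000000002
area 198 r 0.18538131313131315 z 0.08864393939393939 ztop 0.0935 rleft 0.18
jar 1.0 0 0
amber 1.0 0 0
clear 0.87 0 0
screw 1.0 0 0
collar 0.2 4 -2
case 0.16 -3 5
fuse 0.89 0 0
slug 0.91 -1 0
```

```bash
cat > ph.py <<'E'
from h import *
import h
st();T=wpose();im=__import__('rig').get_image('wrist');h.wpose=lambda:T
cv2.imwrite('pics/w7.png',im[:,:,::-1])
ang=2.5265
ax=-np.array([np.cos(ang),np.sin(ang),0])*np.cos(np.radians(40))-np.array([0,0,1])*np.sin(np.radians(40))
for dz in(0,.003,.006,.012):
    c=target(back=0,ang=ang)[0]+[0,0,dz]
    P=np.array([h.wproj(q+s*.0055*ax) for s in(-1,1) for q in ringpts(c,ang,.034)]);I=np.array([h.wproj(q) for q in ringpts(c,ang,.024)])
    print(dz,'outer',P.min(0).round(1),P.max(0).round(1),'inner',I.min(0).round(1),I.max(0).round(1))
ctr=h.wproj(target(back=0,ang=ang)[0]).round().astype(int);print(ctr)
x,y=ctr;S=70;c=im[y-S:y+S,x-S:x+S]
d=c[...,0].astype(int)-c[...,2];m=((d>5)&(c[...,0]<225)&(c[...,0]>90)).astype(np.uint8)
cv2.imwrite('pics/m7.png',np.hstack([cv2.resize(c,None,fx=2.8,fy=2.8)[:,:,::-1],cv2.cvtColor(cv2.resize(m*255,None,fx=2.8,fy=2.8),8)]))
e=cv2.Canny(c,60,140);hh=cv2.HoughCircles(cv2.cvtColor(c,7),3,1,4,param1=120,param2=12,minRadius=15,maxRadius=45)
print((hh[0][:6]+[x-S,y-S,0]).round(1))
n,l,s,q=cv2.connectedComponentsWithStats(m)
for i in np.argsort(-s[1:,4])[:4]+1: print('comp',s[i]+[x-S,y-S,0,0,0])
E
python3 ph.py
```

```text
t 12.9 p [0.5218 0.0581 0.2792] F [0.5 0.  0.6] T [ 0.16  0.06 -0.04] q [ 0.34 -0.37  2.17 -0.49  0.97 -0.57]
0 outer [282.1 140.3] [354.9 214.1] inner [293.  152.4] [343.3 203.3]
0.003 outer [281.9 142.3] [355.1 216.4] inner [292.8 154.4] [343.5 205.6]
0.006 outer [281.7 144.3] [355.2 218.7] inner [292.7 156.4] [343.6 207.9]
0.012 outer [281.3 148.3] [355.6 223.5] inner [292.3 160.6] [343.8 212.6]
[318 178]
[[319.5 176.5  36.6]
 [315.5 178.5  34.4]
 [319.5 172.5  34.4]
 [315.5 163.5  44.4]
 [314.5 158.5  38.9]
 [324.5 172.5  30. ]]
comp [ 248  114  109  134 3701]
comp [ 309  215   79   33 2147]
comp [248 153  13  17 184]
comp [293 238  12  10  92]
```

```bash
python3 -c "
from rig import *
print(sign_off())"
```

```text
the job is handed in; nothing more can be done
None
```

The magnifier arm is swung one hole to the fuse side (about -0.355 rad by camera). The pin is down in that hole to within about 1–2 mm by camera, and the arm was withdrawn clear before I handed the job in at about 13 s. The fuse, slug, jar, amber and clear boxes and screwdriver showed no visible shift; the robot blocked the view of the collar and fuse case, so I couldn't recheck those two.

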